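# Open the bath box past balance and put the scoop away

## Robot

A 6-joint arm with a two-finger parallel gripper is mounted at the origin on the work surface. World frame = base frame: x ahead of the robot, y to its left, z up, the work surface at z = 0. Lengths are in m, angles in rad, forces in N, time in s.
With the tool pointing down it reaches from about 0.375 to 0.975 m from the base axis. Payload 3.8 kg.
Tool frame: the origin (TCP) lies on the centre line of the jaws, within the pads' length; the fingertips stand 22 mm ahead of it and the grasp point (between the pads) lies 3 mm ahead of it; x points along the fingers, y is the direction in which the jaws open and shut, and the axes are right-handed (so a half turn about x gives the same grasp; the last joint's range is limited). The gripper opens to 88 mm and grips with 3 to 60 N. Pads are 18 mm wide; open, the fingers measure 123 mm over their backs; the gripper's body (75 mm by 187 mm) begins 45 mm behind the grasp point.
Start: joints at [1.09, 0.264, 1.604, -0, 1.274, -0.037], TCP at [0.29, 0.61, 0.261] pointing down, gripper open.
Joint ranges: [-2.63, 2.63], [-0.94, 2.18], [0.31, 2.57], [-1.31, 4.45], [0, 2.66], [-2.55, 2.55]. Speed limits (rad/s): [2.57, 2.57, 3.14, 3.14, 3.14, 3.14].

## Interface

Orientations are given as a rotation vector (axis times angle).
In Python, from workcell import * gives the robot as it stands.
- The arm moves only by the tool send_rows, never from a script. Its argument "moves" is a list of rows, each a list of 5 numbers: the closure, from -1 (fully open) to 1 (shut), so that 0 is half open, then the shift along the tool's x, y, z in m, then the turn about the tool's x in degrees. In form: [[jaw, tx, ty, tz, yaw], ...]. A call has 1 to 5 rows; each row shifts and turns the commanded pose from where the row before left it, along the tool's axes as they then stand; what a row does not reach is not made up. A row lasts 1/12 s, in which the tool goes at most 41.7 mm and 7.16 degrees, less where a joint would pass 70% of its speed; a pose out of reach is approached as far as the arm can. A call with a gripper value outside its range is refused whole. The fingers move at their own pace and stop on an object; "squeeze" is the grip in N (left out, the last holds). Time passes only in rows, so rows that do not move let the fingers close. It gives the time, the measured TCP pose, the force and the opening at its end, in the units of the state.
- get_state(): the state, without advancing time (a new reading comes with each control period).
- capture(name): name is "scene" or "top" or "wrist"; returns a dict with "image" (420x560x3 uint8, red, green, blue), "intrinsics" (3x3 intrinsics, pixels), "k1" (the pictures are not rectified: a ray, as slopes to the right and down, at radius r is drawn at 1 + k1 r^2 times it, then the intrinsics apply), "rvec" (rotation vector, rad) and "tvec" (3), from world to camera coordinates, as OpenCV has them; the wrist camera has in their place "tool_from_camera" (4x4, takes a point from camera to tool coordinates, whose origin is the TCP and whose axes are the tool frame's). Camera axes: x right, y down, z forward; pixel columns grow to the right and rows downward; lengths in m; the calibration is good to about 2 mm. A picture is of the moment at which its call begins: read the wrist's pose just before it. There is no depth.
- close_job(): hands the job in, once; it reports no verdict.
The state is a dict: "t": time; "q": joint angles; "dq": joint speeds; "joint_efforts": joint torques, N m; "ee_pos": TCP position; "tool_rot": TCP orientation; "contact_force": force on the tool from outside, world axes, zero at the start; "moment": the same for the moment, N m; "width": finger opening in m.
Only numpy, scipy, OpenCV 4.12 (cv2) and the standard library are available. Lean on these libraries where they do the work, as an engineer would, in place of code of your own. Each camera call takes 0.05 s, during which the arm holds its last target.

## Task

Feel gently for the front lip of the white box's lid and push the lid up past its balance point so that it stays open by itself. Then set the plastic scoop down inside the box (no dropping or throwing), leaving the lid standing open and everything else where it is. Go easy throughout: do not press on the box or its lid harder than 15 N and do not fling or slam the lid.

Things in the scene. Friction and masses are not known exactly. Their poses are not given: they have to be found in the camera images.
- tray: Grey drip tray, 240 (x) by 244 (y) by 12 mm high, fixed; origin: centre of its underside; x points to the robot's left, to the box's hinge side; the box's front, with the lip, is its -x side, z up. In it, parallel, stands a white lidded box: 180 (x) by 220 (y) mm, walls 5 mm, rim 94 mm and inner floor 24 mm above the counter, centred in y but up to 24 mm off centre in x: this is NOT measured; feel or look for it. It stays put under light forces.
- lip_nominal (a point): Point of the tray, not of the lid: where the middle of the lid's lip (front edge, underside) would be if the box stood centred; 98 mm before the tray's centre, 94 mm up; axes as the tray's. The real lip is up to 24 mm nearer or farther in x. The lid is a flat plate 8 mm thick, 228 mm wide, lying on the rim; its lip overhangs the front wall by 8 mm, free below: the only hold.
- lid (a joint): Hinge angle in rad: 0 shut, grows as the lid opens up and over towards the tray's +x, stop at 1.95. Axis on the box's far rim, 180 mm beyond its front wall, 94 mm up. About 0.5 kg, soft-close hinge (0.4 N m s/rad: fast pushing costs force). Below about 1.53 it sinks shut when let go; beyond, it leans back to the stop and stays open. Slow lifting at the lip takes about 3 N.
- scoop_grip (a point): Middle of the handle of the loose plastic bath scoop, 24 mm above its underside, z up. It lies along its x: handle 14 mm wide (y), 16 mm high, 64 mm long, its underside 16 mm above the counter; an open square cup 52 long, 46 wide, 36 mm high lies ahead, its centre 54 mm along +x from this point. Scoop reaches from 35 mm behind to 80 mm ahead of this point; 70 g.
- scoop: The same scoop; origin under the joint of cup and handle, on its underside, same axes.
- massager: Bystander, to be left alone: blue silicone massager puck, 72 mm across, 42 mm high; origin at its underside.
- nailbrush: Bystander, to be left alone: nail brush with wooden back, 35 x 90 x 28 mm; origin at its underside.
- shampoo: Bystander, to be left alone: green bottle, 60 mm across, 180 mm high; origin at its underside.
- jar: Bystander, to be left alone: glass jar, 68 mm across, 70 mm high; origin at its underside.
- cup: Bystander, to be left alone: plain plastic cup, 72 mm across, 90 mm high; origin at its underside.
- backbrush: Bystander, to be left alone: long-handled back brush lying down, 360 mm long; origin at its underside.
- soap: Bystander, to be left alone: bar of soap, 55 x 85 x 24 mm; origin at its underside.
There are look-alikes about, which are no part of the job. Leave any blue or pink look-alike of the scoop alone.

How it is judged:
On the way:
1. the lid has been pushed past its balance point and stands open by itself, untouched (value of joint lid above 1.7 rad and contact force between each of the fingers, the arm and tray below 0.2 N), for 0.3 s.
At the end, for the whole second after the job is handed in: The lid stands open by itself (hinge beyond 1.7 rad) and the scoop lies at rest and released inside the box: the middle of its handle within 102 mm (x) and 100 mm (y) of the tray's middle and between 32 and 80 mm above the counter (value of joint lid above 1.7 rad and x of scoop_grip in the frame of tray between -0.102 and 0.102 m and y of scoop_grip in the frame of tray between -0.1 and 0.1 m and z of scoop_grip in the frame of tray between 0.032 and 0.08 m and linear speed of scoop below 0.03 m/s); the robot touches nothing.
It fails at once if the box, its lid or its tray is pressed with more than 15 N (contact force between any of the fingers, the arm and tray above 15 N).
It fails at once if the lid is flung or slammed (faster than 3 rad/s) (velocity of joint lid above 3 rad/s or velocity of joint lid below -3 rad/s).
It fails at once if the scoop is dropped or thrown (faster than 1.2 m/s, a fall of some 7 cm) (linear speed of scoop above 1.2 m/s).
It fails at once if a bystander is moved by more than 25 mm (distance of any of massager, nailbrush, shampoo, jar, cup, backbrush, soap from where it was at the start of the episode above 0.025 m).
It also fails if it takes over 72 s, if anything falls off the work surface, if the arm or the gripper's body presses on something with over 40 N, if the wrist force passes 120 N, or if a joint passes its speed limit or range.

## Working session

There is one attempt and no reset: what is moved stays moved. The work goes in short steps, Python scripts to look and compute and a tool call to move; the robot and the scene stay as the last step left them, time stands still between calls to the robot, and variables do not carry over. Pictures are saved under pics/ and viewed, and the job is handed in when it is done.

Besides the shell and the picture viewer there is one more tool, called after "Emit:" by a JSON object that holds its "fn" and its "kwargs", one argument or row to a line. send_rows: Moves the arm, as the interface text tells. Its arguments: {"type":"object","properties":{"moves":{"type":"array"},"squeeze":{"type":"number"}},"required":["moves"]}

```bash
mkdir -p pics; ls; cat > h.py <<'E'
from workcell import *
import numpy as np, cv2
from scipy.spatial.transform import Rotation as R
def snap(cam,fn):
    s=get_state(); c=capture(cam); cv2.imwrite('pics/'+fn,c['image'][:,:,::-1]); 
    import pickle; pickle.dump((s,c),open('pics/'+fn[:-4]+'.pkl','wb')); return s,c
def pose(s,c):
    if 'tool_from_camera' in c:
        T=np.eye(4);T[:3,:3]=R.from_rotvec(s['tool_rot']).as_matrix();T[:3,3]=s['ee_pos']
        M=T@np.array(c['tool_from_camera']); return M[:3,:3],M[:3,3]
    r=R.from_rotvec(np.ravel(c['rvec'])).as_matrix().T
    return r,-r@np.ravel(c['tvec'])
def load(fn):
    import pickle; return pickle.load(open('pics/'+fn+'.pkl','rb'))
def px2w(s,c,uv,z):
    K=np.array(c['intrinsics']);k=c['k1'];M,o=pose(s,c);out=[]
    for u,v in uv:
        d=np.array([(u-K[0,2])/K[0,0],(v-K[1,2])/K[1,1]]);x=d.copy()
        for _ in range(30): x=d/(1+k*(x@x))
        ray=M@np.array([x[0],x[1],1]); out.append(o+ray*(z-o[2])/ray[2])
    return np.array(out)
def w2px(s,c,P):
    K=np.array(c['intrinsics']);k=c['k1'];M,o=pose(s,c);p=(np.atleast_2d(P)-o)@M
    x=p[:,:2]/p[:,2:];x=x*(1+k*(x**2).sum(1,keepdims=True)); return x*[K[0,0],K[1,1]]+[K[0,2],K[1,2]]
E
python3 - <<'E'
from h import *
s,c=snap('scene','s1.png');snap('top','t1.png')
print(s); print(snap('wrist','w1.png')[1]['tool_from_camera'])
E
```

```text
pics
{'t': 0.0, 'q': array([ 1.09010596e+00,  2.64791367e-01,  1.60534878e+00, -4.68319805e-06,
        1.27366342e+00, -3.68773445e-02]), 'dq': array([ 0.00106839, -0.00061527,  0.00125543,  0.00083324,  0.00109772,
       -0.00014627]), 'joint_efforts': array([-3.45393482e-04, -5.02117181e+01, -3.56870878e+01,  7.26651214e-02,
        2.96447170e-02, -1.80212951e-04]), 'ee_pos': array([0.2895282 , 0.60904301, 0.25937579]), 'tool_rot': array([ 0.34638612,  1.54319269, -0.34976813]), 'contact_force': array([ 0.12040773, -0.80169313, -0.46979441]), 'moment': array([-0.03148215, -0.03965459, -0.02906403]), 'width': 0.08822531062466649}
[[-7.52191014e-04 -2.81524211e-01  9.59553830e-01 -1.23776828e-01]
 [ 9.99998036e-01  1.54754511e-03  1.23793050e-03 -7.99782997e-04]
 [-1.83346025e-03  9.59552877e-01  2.81522494e-01 -7.21603325e-02]
 [ 0.00000000e+00  0.00000000e+00  0.00000000e+00  1.00000000e+00]]
```

View pics/s1.png

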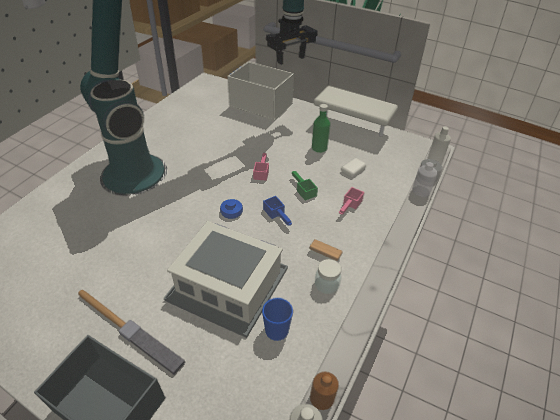

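View pics/t1.png

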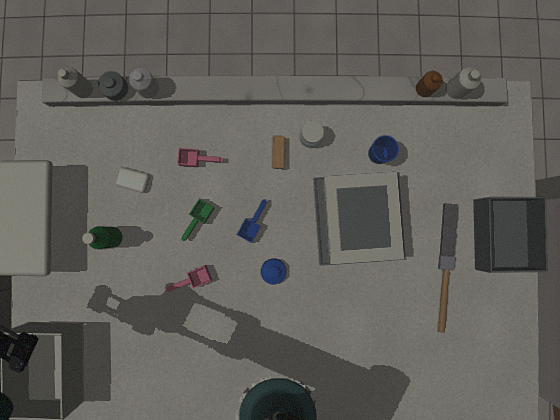

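View pics/w1.png

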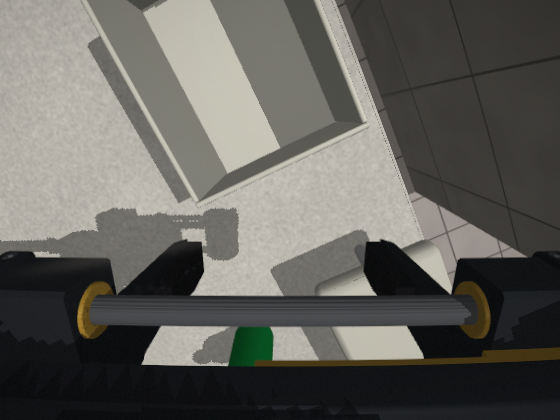

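```bash
python3 - <<'E'
from h import *
s,c=load('t1'); im=c['image'][:,:,::-1]
a=cv2.resize(im[190:250,160:280],None,fx=6,fy=6,interpolation=cv2.INTER_CUBIC)
b=cv2.resize(im[160:275,305:415],None,fx=5,fy=5,interpolation=cv2.INTER_CUBIC)
cv2.imwrite('pics/a.png',a);cv2.imwrite('pics/b.png',b)
s,c=load('s1'); im=c['image'][:,:,::-1]
cv2.imwrite('pics/d.png',cv2.resize(im[215:335,155:300],None,fx=5,fy=5,interpolation=cv2.INTER_CUBIC))
print(pose(s,c)[1], pose(*load('t1'))[1])
E
```

```text
[ 0.98021758 -0.77299122  0.93338839] [0.51411993 0.00945244 1.32445812]
```

View pics/a.png

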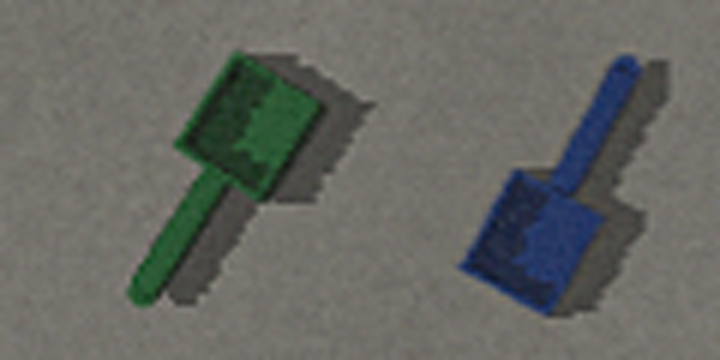

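View pics/b.png

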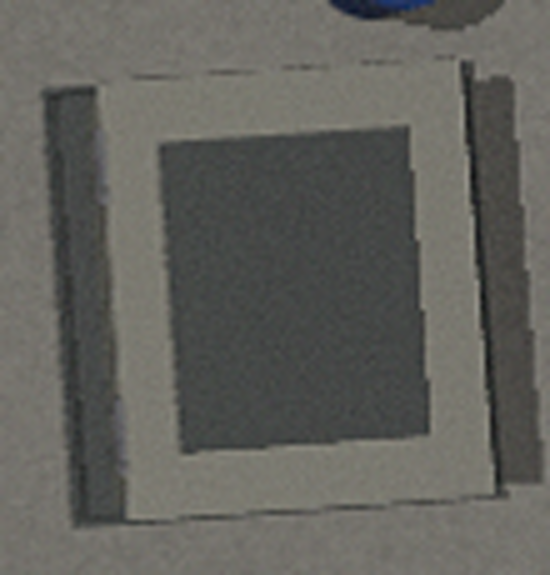

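View pics/d.png

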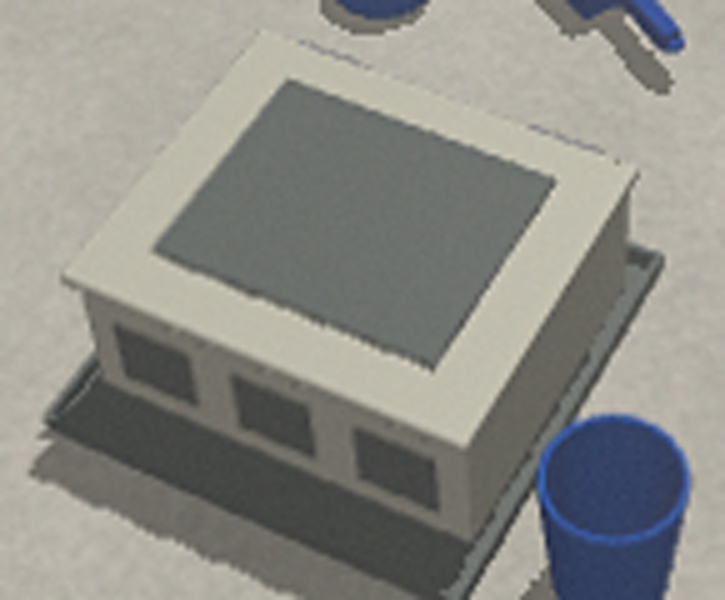

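```bash
python3 - <<'E'
from h import *
L=load('t1')
f=lambda a,sc,o:np.array(a)/sc-0.5+0.5/sc+o
lid=f([(99,84),(463,62),(500,493),(126,521)],5,[305,160])
tr=f([(43,90),(75,527)],5,[305,160])
P=px2w(*L,lid,0.102);T=px2w(*L,tr,0.012)
print(P.round(4)); print(T.round(4))
# scene: lid corners, tray corners
S=load('s1');g=f([(262,30),(638,172),(468,445),(63,278)],5,[155,215])
print(px2w(*S,g,0.102).round(4))
g=f([(664,257),(47,420),(455,605)],5,[155,215]); print('tray sc',px2w(*S,g,.012).round(4))
for d in np.diff(np.vstack([P,P[:1]]),axis=0): print(np.linalg.norm(d),np.degrees(np.arctan2(d[1],d[0])))
d=T[1]-T[0];print(np.linalg.norm(d),np.degrees(np.arctan2(d[1],d[0])))
# scoop cup corners top z=.036, handle tip z=.032
c4=px2w(*L,f([(237,53),(325,105),(265,200),(178,147)],6,[160,190]),.036);h=px2w(*L,f([(141,297),(222,180)],6,[160,190]),.032)
print(c4.round(4),c4.mean(0),h.round(4))
E
```

```text
[[ 0.6542 -0.1233  0.102 ]
 [ 0.6655 -0.3143  0.102 ]
 [ 0.4411 -0.3298  0.102 ]
 [ 0.4286 -0.1351  0.102 ]]
[[ 0.6612 -0.1018  0.012 ]
 [ 0.4192 -0.1175  0.012 ]]
[[ 0.4259 -0.1375  0.102 ]
 [ 0.6538 -0.1253  0.102 ]
 [ 0.6654 -0.311   0.102 ]
 [ 0.4412 -0.3279  0.102 ]]
tray sc [[ 0.6605 -0.1026  0.012 ]
 [ 0.4349 -0.3573  0.012 ]
 [ 0.674  -0.3427  0.012 ]]
0.19134832938869925 -86.62794371047119
0.22488518706536006 -176.04102187221343
0.19518421408914327 93.67630309998209
0.22591501033232766 2.984143655775734
0.24251200240360257 -176.3005565335371
[[0.6029 0.2109 0.036 ]
 [0.5792 0.171  0.036 ]
 [0.5363 0.198  0.036 ]
 [0.5604 0.2375 0.036 ]] [0.56970703 0.20434264 0.036     ] [[0.4928 0.2547 0.032 ]
 [0.5455 0.2181 0.032 ]]
```

```bash
python3 - <<'E'
from h import *
s=get_state();print(R.from_rotvec(s['tool_rot']).as_matrix().round(4))
import workcell;print([n for n in dir(workcell) if n[0]!='_'])
E
```

```text
[[-8.000e-04  4.294e-01  9.031e-01]
 [-1.500e-03  9.031e-01 -4.294e-01]
 [-1.000e+00 -1.700e-03 -0.000e+00]]
['MotionError', 'capture', 'close_job', 'get_state']
```

```bash
python3 - <<'E'
from h import *
L=load('t1')
for n,p,z in [('shampoo cap',(90,238),.18),('pink1',(190,157),.03),('pink2',(200,275),.03),('blue',(250,222),.03),('massager',(273,271),.04),('cup',(384,148),.09),('bb head',(450,205),.03),('bb end',(443,330),.02),('jar',(312,132),.07),('nail',(278,150),.028),('soap',(132,179),.024),('darkbox corner',(476,200),.1)]:
    print(n,px2w(*L,[p],z).round(3))
s=get_state(); g=np.array([.5358,.2256,.26]); M=R.from_rotvec(s['tool_rot']).as_matrix()
print(M.T@(g-s['ee_pos']))
E
```

```text
shampoo cap [[0.498 0.453 0.18 ]]
pink1 [[0.717 0.237 0.03 ]]
pink2 [[0.395 0.209 0.03 ]]
blue [[0.538 0.073 0.03 ]]
massager [[0.406 0.011 0.04 ]]
cup [[ 0.731 -0.284  0.09 ]]
bb head [[ 0.582 -0.48   0.03 ]]
bb end [[ 0.236 -0.459  0.02 ]]
jar [[ 0.777 -0.095  0.07 ]]
nail [[ 0.736 -0.004  0.028]]
soap [[0.658 0.399 0.024]]
darkbox corner [[ 0.592 -0.525  0.1  ]]
[ 8.67668743e-05 -2.40667013e-01  3.87043290e-01]
```

Candidates: green scoop (198,218), blue (250,220), pink (200,157) and pink (195,277). By the description it must be the green one, and the close crop confirms that. The box front (lip) faces world −y. The tool always points down, so I'll grip the scoop handle and lift the lip from below with the cup's front edge.

Emit:
{"fn": "send_rows", "kwargs": {
  "moves": [
    [-1,0,-0.02,0.0322,0],
    [-1,0,-0.02,0.0322,0],
    [-1,0,-0.02,0.0322,0],
    [-1,0,-0.02,0.0322,0],
    [-1,0,-0.02,0.0322,0]
  ],
  "squeeze": 60
}}

```text
t: 0.57
ee_pos: [0.3927, 0.4486, 0.2603]
tool_rot: [0.347, 1.543, -0.348]
contact_force: [1.0, 0.1, -0.2]
width: 0.0884
```

Emit:
{"fn": "send_rows", "kwargs": {
  "moves": [
    [-1,0,-0.02,0.0322,0],
    [-1,0,-0.02,0.0322,0],
    [-1,0,-0.02,0.0322,0],
    [-1,0,-0.02,0.0322,0],
    [-1,0,-0.02,0.0322,0]
  ]
}}

```text
t: 0.98
ee_pos: [0.4952, 0.2889, 0.2605]
tool_rot: [0.348, 1.543, -0.348]
contact_force: [0.1, 1.0, 0.3]
width: 0.0883
```

Emit:
{"fn": "send_rows", "kwargs": {
  "moves": [
    [-1,0,-0.02,0.0322,0],
    [-1,0,-0.02,0.0322,0],
    [-0.5,0,0,0,7],
    [-0.5,0,0,0,7],
    [-0.5,0,0,0,7]
  ]
}}

```text
t: 1.4
ee_pos: [0.5361, 0.2257, 0.2602]
tool_rot: [0.639, 1.475, -0.64]
contact_force: [0.7, 0.8, 0.0]
width: 0.0701
```

Emit:
{"fn": "send_rows", "kwargs": {
  "moves": [
    [-0.3,0,0,0,7],
    [-0.3,0,0,0,7],
    [-0.3,0,0,0,7],
    [-0.3,0,0,0,7],
    [-0.3,0,0,0,7]
  ]
}}

```text
t: 1.82
ee_pos: [0.5355, 0.2268, 0.2603]
tool_rot: [1.102, 1.274, -1.104]
contact_force: [-0.1, 0.6, 1.5]
width: 0.0572
```

Emit:
{"fn": "send_rows", "kwargs": {
  "moves": [
    [-0.3,0,0,0,7],
    [-0.3,0,0,0,7],
    [-0.3,0,0,0,7],
    [-0.3,0,0,0,7],
    [-0.3,0,0,0,7]
  ]
}}

```text
t: 2.23
ee_pos: [0.5355, 0.2268, 0.2603]
tool_rot: [1.544, 0.951, -1.545]
contact_force: [0.4, 0.2, -0.2]
width: 0.0569
```

Emit:
{"fn": "send_rows", "kwargs": {
  "moves": [
    [-0.3,0,0,0,7],
    [-0.3,0,0,0,7],
    [-0.3,0,0,0,7],
    [-0.3,0,0,0,7],
    [-0.3,0,0,0,7]
  ]
}}

```text
t: 2.65
ee_pos: [0.5355, 0.2269, 0.2603]
tool_rot: [1.945, 0.489, -1.947]
contact_force: [-0.1, -0.2, -0.5]
width: 0.0572
```

Emit:
{"fn": "send_rows", "kwargs": {
  "moves": [
    [-0.3,0.03,0,0,7],
    [-0.3,0.03,0,0,7],
    [-0.3,0.02,0,0,7],
    [-0.3,0.01,0,0,7],
    [-0.3,0.01,0,0,7]
  ]
}}

```text
t: 3.07
ee_pos: [0.5345, 0.2265, 0.1585]
tool_rot: [-2.158, 0.129, 2.164]
contact_force: [0.5, -0.2, 0.3]
width: 0.0575
```

```bash
python3 - <<'E'
from h import *
s,c=snap('wrist','w2.png');snap('top','t2.png')
M=R.from_rotvec(s['tool_rot']).as_matrix()
print(s['t'],s['ee_pos'],np.degrees(np.arctan2(M[1,1],M[0,1])),s['q'],s['width'])
E
```

```text
3.0667 [0.53450529 0.22649081 0.15847352] -96.77646175418033 [3.57889277e-01 1.73727872e-01 1.91055600e+00 1.37277697e-05
 1.06050654e+00 2.04695252e+00] 0.05753955694788087
```

View pics/w2.png

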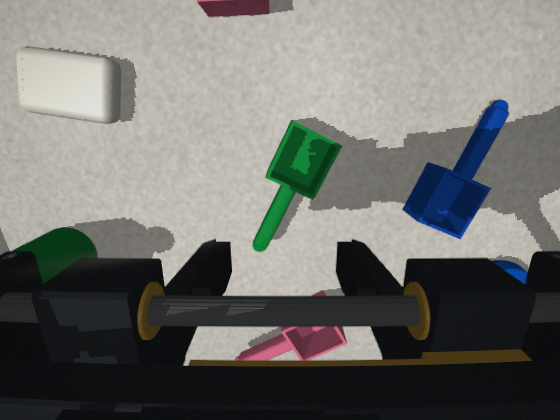

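The wrist view shows the green scoop in the middle, with its cup corners around (292,121), (341,146), (313,198) and (266,174) and its handle tip at (259,249). I'll refine its pose from these.

```bash
python3 - <<'E'
from h import *
L=load('w2')
c=px2w(*L,[(292,121),(341,146),(313,198),(266,174)],.036);h=px2w(*L,[(260,247),(289,187)],.032)
print(c.round(4),c.mean(0).round(4),h.round(4))
for a,b in [(c[3],c[0]),(c[2],c[1]),(h[0],h[1])]: d=b-a;print(np.degrees(np.arctan2(d[1],d[0])),np.linalg.norm(d))
E
```

```text
[[0.6028 0.2105 0.036 ]
 [0.5785 0.1726 0.036 ]
 [0.537  0.1994 0.036 ]
 [0.5625 0.2369 0.036 ]] [0.5702 0.2048 0.036 ] [[0.4948 0.2518 0.032 ]
 [0.5481 0.2189 0.032 ]]
-33.20916074299807 0.04824216138755208
-32.87880658007809 0.0494102217875023
-31.650660728620732 0.06256490775881836
```

Emit:
{"fn": "send_rows", "kwargs": {
  "moves": [
    [-0.3,0,0,0,6],
    [-0.3,0,0,0,6],
    [-0.3,0.02,0,0,6],
    [-0.3,0.03,0,0,5],
    [-0.3,0.03,-0.0005,-0.0015,0]
  ]
}}

```text
t: 3.58
ee_pos: [0.5391, 0.2274, 0.0824]
tool_rot: [-1.936, 0.504, 1.928]
contact_force: [0.8, 0.1, -0.4]
width: 0.0574
```

Emit:
{"fn": "send_rows", "kwargs": {
  "moves": [
    [-0.3,0.02,0,0,0],
    [-0.3,0.015,0,0,0],
    [-0.3,0.01,0,0,0],
    [-0.3,0,0,0,0]
  ]
}}

```text
t: 3.92
ee_pos: [0.5359, 0.2261, 0.0339]
tool_rot: [-1.932, 0.508, 1.938]
contact_force: [-0.5, 0.2, 0.9]
width: 0.0577
```

```bash
python3 - <<'E'
from h import *
s,c=snap('wrist','w3.png')
M=R.from_rotvec(s['tool_rot']).as_matrix()
print(s['t'],s['ee_pos'],np.degrees(np.arctan2(M[1,1],M[0,1])),s['q'],s['width'])
E
```

```text
3.9167 [0.53594517 0.22611493 0.03386695] -119.29440725303857 [ 3.56433089e-01  3.30554052e-01  1.98294754e+00 -2.69227264e-05
  8.31733744e-01  2.43853471e+00] 0.0576525325486449
```

View pics/w3.png

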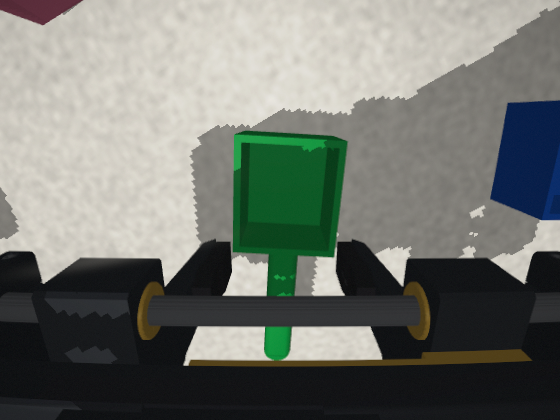

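The handle (280,260–350) lies between the fingers, just behind the cup. I'll go down 6 mm and close.

Emit:
{"fn": "send_rows", "kwargs": {
  "moves": [
    [-0.3,0.006,0,0,0],
    [0.3,0,0,0,0],
    [1,0,0,0,0],
    [1,0,0,0,0],
    [1,0,0,0,0]
  ],
  "squeeze": 50
}}

```text
t: 4.38
ee_pos: [0.5378, 0.2268, 0.0305]
tool_rot: [-1.934, 0.507, 1.932]
contact_force: [0.1, 0.5, -0.4]
width: 0.0331
```

Emit:
{"fn": "send_rows", "kwargs": {
  "moves": [
    [1,0,0,0,0],
    [1,0,0,0,0]
  ]
}}

```text
t: 4.55
ee_pos: [0.5375, 0.2267, 0.0301]
tool_rot: [-1.933, 0.507, 1.932]
contact_force: [-0.9, -0.8, -0.5]
width: 0.0196
```

Emit:
{"fn": "send_rows", "kwargs": {
  "moves": [
    [1,-0.02,0,0,0],
    [1,-0.04,0,0,0],
    [1,-0.04,0,0,0],
    [1,-0.04,0,0,0],
    [1,-0.035,0,0,0]
  ]
}}

```text
t: 4.97
ee_pos: [0.5374, 0.2267, 0.2073]
tool_rot: [-1.934, 0.507, 1.932]
contact_force: [1.3, -0.3, -0.9]
width: 0.0135
```

```bash
python3 - <<'E'
from h import *
s,c=snap('wrist','w4.png')
M=R.from_rotvec(s['tool_rot']).as_matrix()
print(s['t'],s['ee_pos'],np.degrees(np.arctan2(M[1,1],M[0,1])),s['width'])
E
```

```text
4.9667 [0.53735267 0.22667096 0.20725414] -119.42275418757319 0.013503338494942183
```

View pics/w4.png

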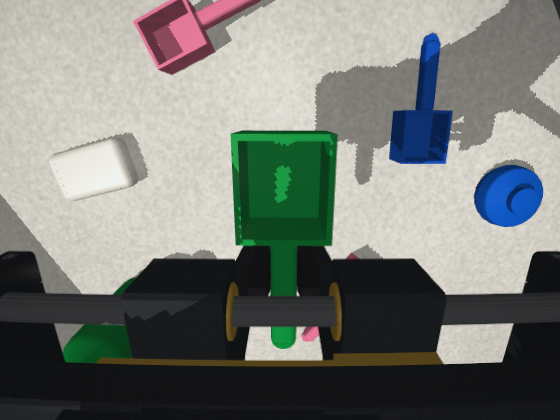

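```bash
python3 - <<'E'
from h import *
from scipy.optimize import least_squares
s,c=load('w4')
K=np.array(c['intrinsics']);k=c['k1'];T=np.array(c['tool_from_camera'])
px=np.array([(231,132),(338,132),(332,244),(235,244)],float)
# tool z is ? corners in scoop frame: (x fwd)
def corners(p):
    x,y,z,yaw,pit=p # tool coords of rim centre
    cs=np.array([[-0,-.023,.026],[0,.023,.026],[0,.023,-.026],[0,-.023,-.026]])
    Rm=R.from_euler('xy',[yaw,pit]).as_matrix()
    return cs@Rm.T+[x,y,z]
def proj(P):
    q=(P-T[:3,3])@T[:3,:3]; n=q[:,:2]/q[:,2:]; n=n*(1+k*(n**2).sum(1,keepdims=True)); return n*[K[0,0],K[1,1]]+[K[0,2],K[1,2]]
# which tool sign maps to image up?
print(proj(np.array([[0,0,.05],[0,.02,.05]])))
f=lambda p:(proj(corners(p))-px).ravel()
r=least_squares(f,[0,0,.04,0,0]);print(r.x.round(4),np.degrees(r.x[3:]),r.fun.round(1))
h=lambda p:(proj(corners([p[0],p[1],p[2],0,0]))-px).ravel()
r=least_squares(h,[0,0,.04]);print(r.x.round(4),r.fun.round(1))
E
```

```text
[[281.61741687 362.53903793]
 [319.65515227 362.50643391]]
[ 6.2000e-03  1.0000e-03 -4.1200e-02 -2.7000e-03  3.1286e+00] [-1.53973493e-01  1.79255924e+02] [-0.2 -0.3 -0.2  0.2 -0.   0.3  0.4 -0.1]
[816680.3935   1667.9475 193049.4986] [ 53.  56. -54.  56. -48. -56.  49. -56.]
```

The scoop is held level but low in the fingertips: the cup rim is about 6 mm below the TCP, with the cup centre 41 mm ahead along −z of the tool. That works. Next I turn to the tray's axis and carry it round to the front of the box.

Emit:
{"fn": "send_rows", "kwargs": {
  "moves": [
    [1,0,0,0,-6.8],
    [1,0,0,0,-6.8],
    [1,0,0,0,-6.8],
    [1,0,0,0,-6.8],
    [1,0,0,0,-6.8]
  ],
  "squeeze": 60
}}

```text
t: 5.43
ee_pos: [0.537, 0.2265, 0.2043]
tool_rot: [2.177, 0.093, -2.178]
contact_force: [0.2, -0.9, -0.1]
width: 0.0134
```

Emit:
{"fn": "send_rows", "kwargs": {
  "moves": [
    [1,0,0,0,-6.8],
    [1,0,0,0,-6.8],
    [1,0,0,0,-6.8],
    [1,0,0,0,-6.8],
    [1,0,0,0,-6.8]
  ]
}}

```text
t: 5.85
ee_pos: [0.537, 0.2265, 0.2042]
tool_rot: [1.828, 0.646, -1.83]
contact_force: [1.3, 0.1, -0.4]
width: 0.0132
```

Emit:
{"fn": "send_rows", "kwargs": {
  "moves": [
    [1,0,0,0,-6.8],
    [1,0,0,0,-6.8],
    [1,0,0,0,-6.8],
    [1,0,0,0,-6.8],
    [1,0,0,0,-6.8]
  ]
}}

```text
t: 6.27
ee_pos: [0.537, 0.2265, 0.2042]
tool_rot: [1.425, 1.053, -1.426]
contact_force: [1.0, 0.2, -1.2]
width: 0.0134
```

Emit:
{"fn": "send_rows", "kwargs": {
  "moves": [
    [1,0,0,0,-7],
    [1,0,0,0,-7],
    [1,0,0,0,-7],
    [1,0,-0.001,0.038,0],
    [1,0,-0.001,0.038,0]
  ]
}}

```text
t: 6.68
ee_pos: [0.5397, 0.1513, 0.2042]
tool_rot: [1.16, 1.24, -1.16]
contact_force: [0.6, -0.8, 0.1]
width: 0.0133
```

```bash
python3 - <<'E'
from h import *
s=get_state()
M=R.from_rotvec(s['tool_rot']).as_matrix()
print(s['t'],s['ee_pos'],np.degrees(np.arctan2(M[1,1],M[0,1])),s['width'],M.T@(np.array([.5595,-.4263,.207])-s['ee_pos']),s['q'])
E
```

```text
6.6833 [0.53973151 0.15130836 0.20424119] 3.83140627082754 0.013265029603227485 [-0.00280164 -0.01887244  0.57763813] [2.28827213e-01 9.15601265e-02 1.91280946e+00 1.17623412e-04
 1.13738138e+00 1.61907158e-01]
```

Emit:
{"fn": "send_rows", "kwargs": {
  "moves": [
    [1,0,-0.0012,0.0385,0],
    [1,0,-0.0012,0.0385,0],
    [1,0,-0.0012,0.0385,0],
    [1,0,-0.0012,0.0385,0],
    [1,0,-0.0012,0.0385,0]
  ]
}}

```text
t: 7.1
ee_pos: [0.5456, -0.0435, 0.2045]
tool_rot: [1.163, 1.238, -1.163]
contact_force: [0.1, -0.4, -0.8]
width: 0.0133
```

Emit:
{"fn": "send_rows", "kwargs": {
  "moves": [
    [1,0,-0.0012,0.0385,0],
    [1,0,-0.0012,0.0385,0],
    [1,0,-0.0012,0.0385,0],
    [1,0,-0.0012,0.0385,0],
    [1,0,-0.0012,0.0385,0]
  ]
}}

```text
t: 7.52
ee_pos: [0.5515, -0.2362, 0.2044]
tool_rot: [1.163, 1.238, -1.163]
contact_force: [0.3, -0.5, -1.1]
width: 0.0136
```

Emit:
{"fn": "send_rows", "kwargs": {
  "moves": [
    [1,0,-0.0012,0.0385,0],
    [1,0,-0.0012,0.0385,0],
    [1,0,-0.0012,0.0385,0],
    [1,0,-0.0012,0.0385,0],
    [1,0,-0.0012,0.0385,0]
  ]
}}

```text
t: 7.93
ee_pos: [0.5575, -0.4286, 0.204]
tool_rot: [1.163, 1.239, -1.163]
contact_force: [2.3, 0.3, -0.9]
width: 0.0135
```

Emit:
{"fn": "send_rows", "kwargs": {
  "moves": [
    [1,0.035,0,0,0],
    [1,0.035,0,0,0],
    [1,0.025,0,0,0],
    [1,0.015,0,0,0],
    [1,0,0,0,0]
  ]
}}

```text
t: 8.35
ee_pos: [0.5552, -0.4246, 0.0891]
tool_rot: [1.164, 1.247, -1.165]
contact_force: [-0.1, 0.4, -1.6]
width: 0.0134
```

```bash
python3 - <<'E'
from h import *
s,c=snap('wrist','w5.png')
M=R.from_rotvec(s['tool_rot']).as_matrix()
print(s['t'],s['ee_pos'],np.degrees(np.arctan2(M[1,1],M[0,1])),s['width'],s['contact_force'])
S=snap('scene','s5.png')[1]; cv2.imwrite('pics/s5c.png',cv2.resize(S['image'][190:350,130:330,::-1],None,fx=4,fy=3.75,interpolation=cv2.INTER_CUBIC))
E
```

```text
8.35 [ 0.55519905 -0.42463501  0.08913396] 3.5691269563913033 0.013383795767134176 [-0.14589059  0.37867348 -1.60527004]
```

View pics/w5.png

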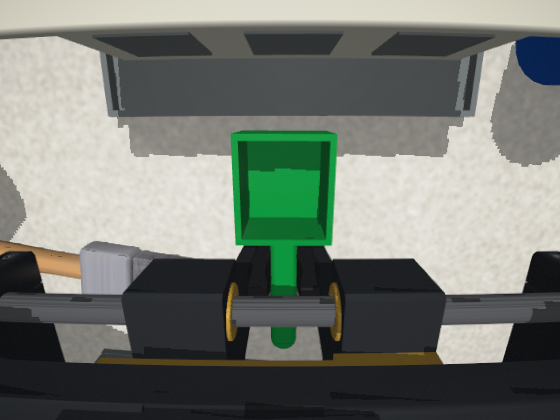

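View pics/s5c.png

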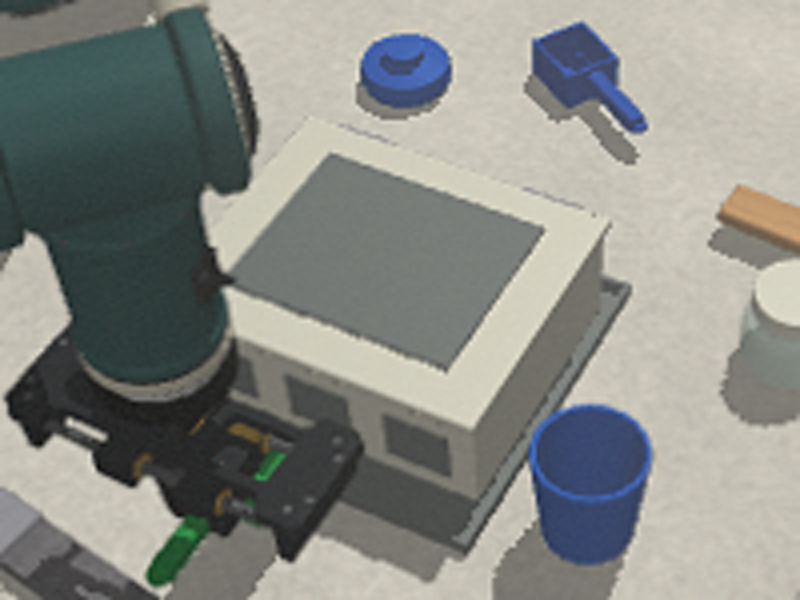

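```bash
python3 - <<'E'
from h import *
s,c=load('w5'); im=c['image'][:,:,::-1]
cv2.imwrite('pics/w5c.png',cv2.resize(im[0:140,200:380],None,fx=4,fy=4,interpolation=cv2.INTER_CUBIC))
tx=np.array([-.0622,.998]);o=np.array([.5475,-.2297])
for z,p in [(.094,(284,27)),(.102,(284,24)),(.012,(284,114))]:
    P=px2w(s,c,[p],z)[0]; print(P,(P[:2]-o)@tx)
E
```

```text
[ 0.54901982 -0.3211502   0.094     ] -0.0913618372289018
[ 0.54913734 -0.32240786  0.102     ] -0.09262429022943641
[ 0.55053496 -0.35025576  0.012     ] -0.12050341927961827
```

View pics/w5c.png

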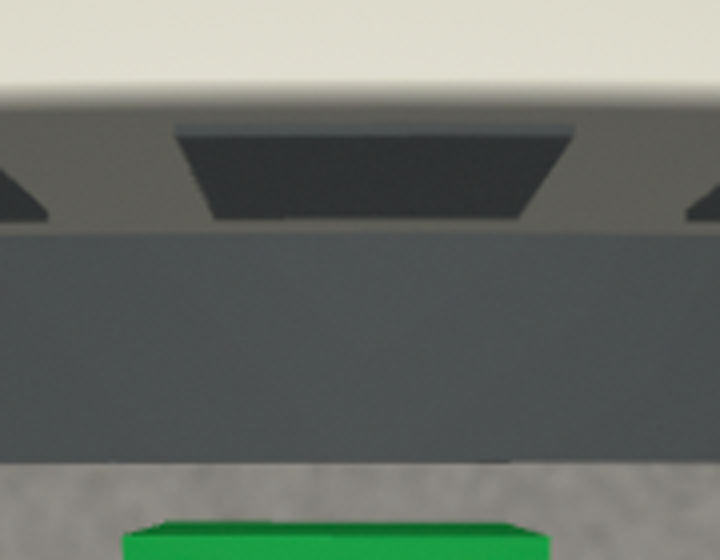

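The wrist view confirms the lip at tray x ≈ −0.091 and the tray front at −0.1205. The scoop tip should meet the wall after about 44 mm of advance, so I'll move in gently just below the lip.

Emit:
{"fn": "send_rows", "kwargs": {
  "moves": [
    [1,-0.004,0,-0.01,0],
    [1,0,0,-0.012,0],
    [1,0,0,-0.01,0],
    [1,0,0,-0.005,0],
    [1,0,0,0,0]
  ]
}}

```text
t: 8.87
ee_pos: [0.5562, -0.3882, 0.0999]
tool_rot: [1.162, 1.238, -1.161]
contact_force: [0.1, -0.8, 0.1]
width: 0.0135
```

Emit:
{"fn": "send_rows", "kwargs": {
  "moves": [
    [1,0,0,-0.002,0],
    [1,0,0,-0.001,0],
    [1,0,0,0,0]
  ]
}}

```text
t: 9.12
ee_pos: [0.5555, -0.3868, 0.0988]
tool_rot: [1.163, 1.238, -1.163]
contact_force: [0.0, 0.3, -0.2]
width: 0.0133
```

Emit:
{"fn": "send_rows", "kwargs": {
  "moves": [
    [1,0,0,-0.001,0],
    [1,0,0,0,0]
  ]
}}

```text
t: 9.28
ee_pos: [0.5554, -0.386, 0.0985]
tool_rot: [1.163, 1.238, -1.163]
contact_force: [0.3, 0.0, -0.5]
width: 0.0134
```

```bash
python3 - <<'E'
from h import *
s,c=snap('wrist','w6.png')
tx=np.array([-.0622,.998]);o=np.array([.5475,-.2297])
print(s['t'],s['ee_pos'],s['contact_force'],(s['ee_pos'][:2]-o)@tx+.067)
E
```

```text
9.2833 [ 0.55538032 -0.38602982  0.09850383] [ 0.30273006  0.04948892 -0.54160791] -0.08950732012855062
```

View pics/w6.png

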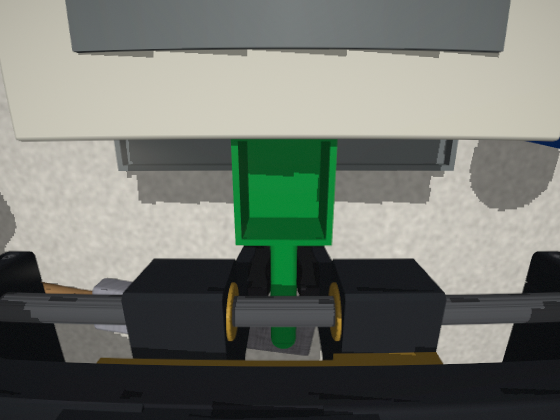

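The cup's front rim (row 132) is now just hidden under the lid edge (row 138). I'll drop 2 mm and feel further in.

Emit:
{"fn": "send_rows", "kwargs": {
  "moves": [
    [1,0.002,0,-0.001,0],
    [1,0,0,-0.001,0],
    [1,0,0,0,0]
  ]
}}

```text
t: 9.58
ee_pos: [0.5551, -0.3837, 0.0963]
tool_rot: [1.163, 1.239, -1.163]
contact_force: [0.2, -0.6, -0.1]
width: 0.013
```

Emit:
{"fn": "send_rows", "kwargs": {
  "moves": [
    [1,0,0,-0.001,0],
    [1,0,0,0,0]
  ]
}}

```text
t: 9.75
ee_pos: [0.5553, -0.3828, 0.0966]
tool_rot: [1.163, 1.238, -1.163]
contact_force: [-0.5, -0.1, -0.6]
width: 0.0129
```

Emit:
{"fn": "send_rows", "kwargs": {
  "moves": [
    [1,0,0,-0.001,0],
    [1,0,0,0,0]
  ]
}}

```text
t: 9.92
ee_pos: [0.5553, -0.3818, 0.0968]
tool_rot: [1.163, 1.238, -1.163]
contact_force: [-0.3, -0.5, 0.0]
width: 0.0132
```

Emit:
{"fn": "send_rows", "kwargs": {
  "moves": [
    [1,-0.001,0,0,0],
    [1,-0.001,0,0,0],
    [1,-0.001,0,0,0],
    [1,-0.001,0,0,0]
  ]
}}

```text
t: 10.25
ee_pos: [0.5552, -0.382, 0.1007]
tool_rot: [1.163, 1.238, -1.163]
contact_force: [0.8, -0.5, -2.6]
width: 0.0132
```

Emit:
{"fn": "send_rows", "kwargs": {
  "moves": [
    [1,-0.0015,0,0,0],
    [1,-0.0015,0,0,0],
    [1,-0.0015,0,-0.0005,0],
    [1,-0.0015,0,-0.0005,0]
  ]
}}

```text
t: 10.58
ee_pos: [0.555, -0.3811, 0.1067]
tool_rot: [1.163, 1.238, -1.163]
contact_force: [-0.4, -1.6, -3.2]
width: 0.0131
```

```bash
python3 - <<'E'
from h import *
s,c=snap('wrist','w7.png')
print(s['t'],s['ee_pos'],s['contact_force'],s['moment'])
E
```

```text
10.5833 [ 0.55503501 -0.38109903  0.10667058] [-0.40949437 -1.60129899 -3.18186083] [-0.48559594  0.03012912  0.02666754]
```

View pics/w7.png

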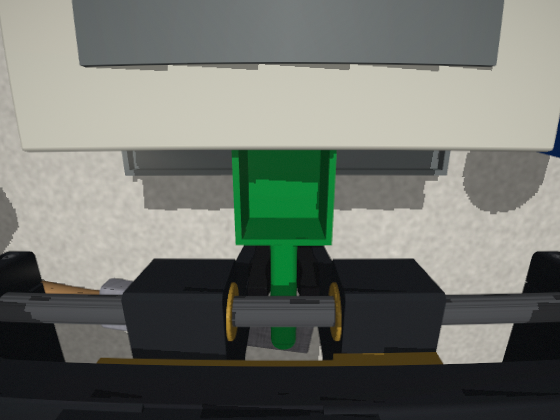

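The lid is lifting with about 3 N and the scoop stays level. I'll tabulate arc steps for the cup tip.

```bash
python3 - <<'E'
import numpy as np
hx,hz=.0966,.094
th=np.r_[.037,.14,np.arange(.3,1.75,.16)]
r=np.interp(th,[.037,.14,1.3,1.7],[.181,.176,.16,.155])
X=hx-r*np.cos(th);Z=hz+r*np.sin(th)
for a in range(len(th)-1): print(th[a+1].round(2),'tx/row %.4f tz/row %.4f'%(-(Z[a+1]-Z[a])/5,-(X[a+1]-X[a])/5), 'tcp tray x %.3f z %.3f'%(X[a+1]-.067,Z[a+1]+.006))
E
```

```text
0.14 tx/row -0.0036 tz/row -0.0013 tcp tray x -0.145 z 0.125
0.3 tx/row -0.0054 tz/row -0.0016 tcp tray x -0.136 z 0.151
0.46 tx/row -0.0050 tz/row -0.0025 tcp tray x -0.124 z 0.176
0.62 tx/row -0.0044 tz/row -0.0032 tcp tray x -0.108 z 0.198
0.78 tx/row -0.0038 tz/row -0.0038 tcp tray x -0.089 z 0.218
0.94 tx/row -0.0031 tz/row -0.0043 tcp tray x -0.068 z 0.233
1.1 tx/row -0.0024 tz/row -0.0047 tcp tray x -0.044 z 0.245
1.26 tx/row -0.0016 tz/row -0.0049 tcp tray x -0.019 z 0.253
1.42 tx/row -0.0008 tz/row -0.0051 tcp tray x 0.006 z 0.257
1.58 tx/row 0.0000 tz/row -0.0051 tcp tray x 0.031 z 0.256
1.74 tx/row 0.0007 tz/row -0.0049 tcp tray x 0.056 z 0.253
```

Emit:
{"fn": "send_rows", "kwargs": {
  "moves": [
    [1,-0.0036,0,-0.0013,0],
    [1,-0.0036,0,-0.0013,0],
    [1,-0.0036,0,-0.0013,0],
    [1,-0.0036,0,-0.0013,0],
    [1,-0.0036,0,-0.0013,0]
  ]
}}

```text
t: 11.05
ee_pos: [0.555, -0.3773, 0.1254]
tool_rot: [1.159, 1.233, -1.165]
contact_force: [0.7, -9.0, -6.6]
width: 0.0133
```

Emit:
{"fn": "send_rows", "kwargs": {
  "moves": [
    [1,-0.0054,0,-0.0016,0],
    [1,-0.0054,0,-0.0016,0],
    [1,-0.0054,0,-0.0016,0],
    [1,-0.0054,0,-0.0016,0],
    [1,-0.0054,0,-0.0016,0]
  ]
}}

```text
t: 11.47
ee_pos: [0.5544, -0.3682, 0.1528]
tool_rot: [1.161, 1.235, -1.164]
contact_force: [-0.0, -2.7, -4.2]
width: 0.0137
```

```bash
python3 - <<'E'
from h import *
s,c=snap('wrist','w8.png')
print(s['t'],s['ee_pos'],s['contact_force'],s['moment'])
E
```

```text
11.4667 [ 0.55444103 -0.36820389  0.15277643] [-0.03518107 -2.70967192 -4.15616947] [-0.65842157  0.055213    0.01989816]
```

View pics/w8.png

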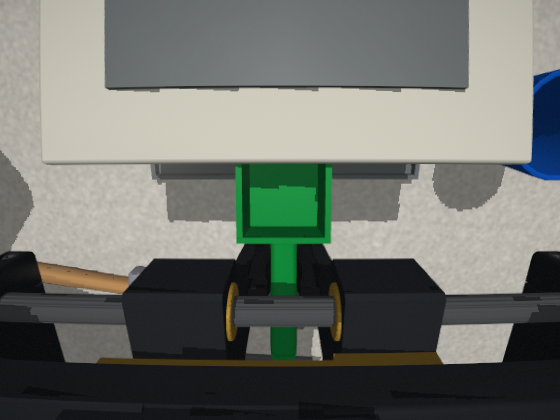

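Emit:
{"fn": "send_rows", "kwargs": {
  "moves": [
    [1,-0.005,0,-0.0022,0],
    [1,-0.005,0,-0.0022,0],
    [1,-0.005,0,-0.0024,0],
    [1,-0.005,0,-0.0024,0],
    [1,-0.005,0,-0.0024,0]
  ]
}}

```text
t: 11.93
ee_pos: [0.5535, -0.3546, 0.1772]
tool_rot: [1.163, 1.238, -1.163]
contact_force: [-0.2, -2.5, -3.6]
width: 0.0136
```

Emit:
{"fn": "send_rows", "kwargs": {
  "moves": [
    [1,-0.0044,0,-0.003,0],
    [1,-0.0044,0,-0.003,0],
    [1,-0.0044,0,-0.003,0],
    [1,-0.0044,0,-0.003,0],
    [1,-0.0044,0,-0.003,0]
  ]
}}

```text
t: 12.35
ee_pos: [0.5527, -0.3396, 0.1993]
tool_rot: [1.163, 1.238, -1.163]
contact_force: [-0.4, -2.7, -3.0]
width: 0.0132
```

```bash
python3 - <<'E'
from h import *
s,c=snap('wrist','w9.png')
print(s['t'],s['ee_pos'],s['contact_force'],s['moment'])
S=snap('scene','s9.png')[1]; cv2.imwrite('pics/s9c.png',cv2.resize(S['image'][160:350,130:330,::-1],None,fx=3,fy=3,interpolation=cv2.INTER_CUBIC))
E
```

```text
12.35 [ 0.55268479 -0.33964132  0.19928267] [-0.40102283 -2.6895054  -3.01739551] [-0.71013897  0.02075217  0.03332444]
```

View pics/w9.png

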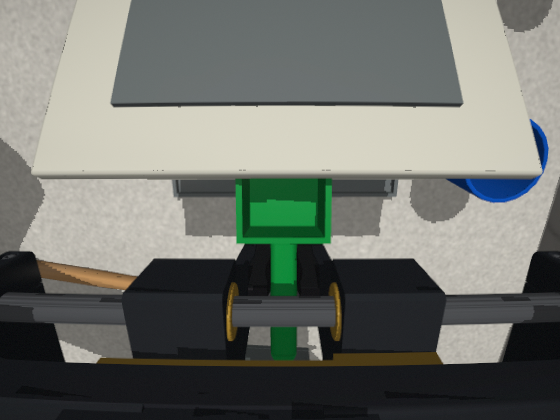

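View pics/s9c.png

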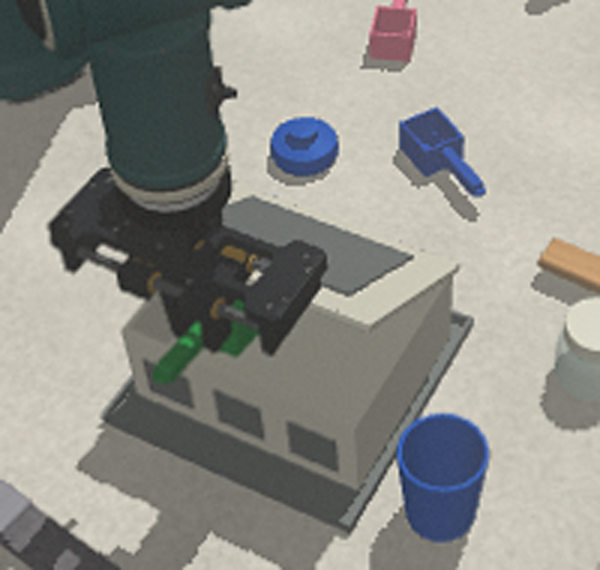

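Emit:
{"fn": "send_rows", "kwargs": {
  "moves": [
    [1,-0.0042,0,-0.0034,0],
    [1,-0.0042,0,-0.0034,0],
    [1,-0.0042,0,-0.0036,0],
    [1,-0.0042,0,-0.0036,0],
    [1,-0.0042,0,-0.0036,0]
  ]
}}

```text
t: 12.87
ee_pos: [0.5515, -0.3221, 0.2203]
tool_rot: [1.163, 1.238, -1.163]
contact_force: [-0.1, -3.2, -1.8]
width: 0.0137
```

Emit:
{"fn": "send_rows", "kwargs": {
  "moves": [
    [1,-0.0036,0,-0.004,0],
    [1,-0.0036,0,-0.004,0],
    [1,-0.0034,0,-0.004,0],
    [1,-0.0034,0,-0.0042,0],
    [1,-0.0034,0,-0.0042,0]
  ]
}}

```text
t: 13.28
ee_pos: [0.5503, -0.3015, 0.2376]
tool_rot: [1.163, 1.238, -1.163]
contact_force: [0.3, -3.8, -2.0]
width: 0.0131
```

```bash
python3 - <<'E'
from h import *
s,c=snap('wrist','w10.png')
print(s['t'],s['ee_pos'],s['contact_force'],s['moment'])
S=snap('scene','s10.png')[1]; cv2.imwrite('pics/s10c.png',cv2.resize(S['image'][160:350,130:330,::-1],None,fx=3,fy=3,interpolation=cv2.INTER_CUBIC))
E
```

```text
13.2833 [ 0.55033501 -0.30149457  0.23759768] [ 0.3095822  -3.82252689 -2.00518669] [-0.57240713  0.03940612 -0.06967546]
```

View pics/w10.png

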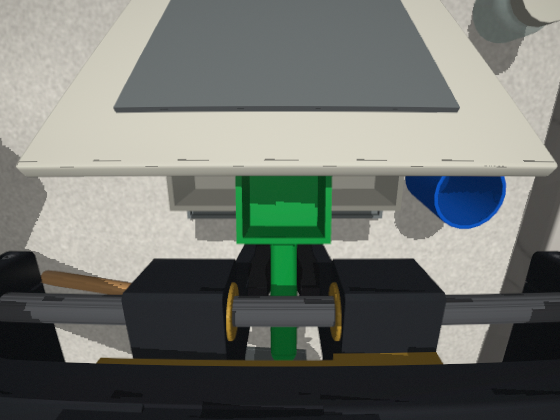

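View pics/s10c.png

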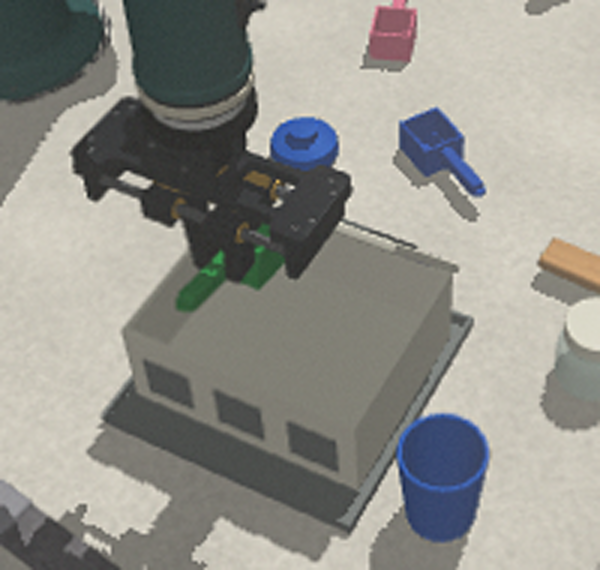

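Emit:
{"fn": "send_rows", "kwargs": {
  "moves": [
    [1,-0.0024,0,-0.0045,0],
    [1,-0.0024,0,-0.0045,0],
    [1,-0.0024,0,-0.0045,0],
    [1,-0.0024,0,-0.0045,0],
    [1,-0.0024,0,-0.0045,0]
  ]
}}

```text
t: 13.8
ee_pos: [0.5488, -0.2791, 0.2494]
tool_rot: [1.163, 1.238, -1.163]
contact_force: [0.8, -3.9, -0.9]
width: 0.0133
```

Emit:
{"fn": "send_rows", "kwargs": {
  "moves": [
    [1,-0.0016,0,-0.0048,0],
    [1,-0.0016,0,-0.0048,0],
    [1,-0.0016,0,-0.0048,0],
    [1,-0.0016,0,-0.0048,0],
    [1,-0.0016,0,-0.0048,0]
  ]
}}

```text
t: 14.22
ee_pos: [0.5474, -0.2549, 0.2573]
tool_rot: [1.163, 1.238, -1.163]
contact_force: [-0.9, -1.6, -0.9]
width: 0.0136
```

```bash
python3 - <<'E'
from h import *
s,c=snap('wrist','w11.png')
print(s['t'],s['ee_pos'],s['contact_force'],s['moment'])
S=snap('scene','s11.png')[1]; cv2.imwrite('pics/s11c.png',cv2.resize(S['image'][160:350,130:330,::-1],None,fx=3,fy=3,interpolation=cv2.INTER_CUBIC))
E
```

```text
14.2167 [ 0.54735464 -0.25493821  0.25730598] [-0.92658425 -1.59725098 -0.90912541] [-0.43397632  0.05623017  0.02092988]
```

View pics/w11.png

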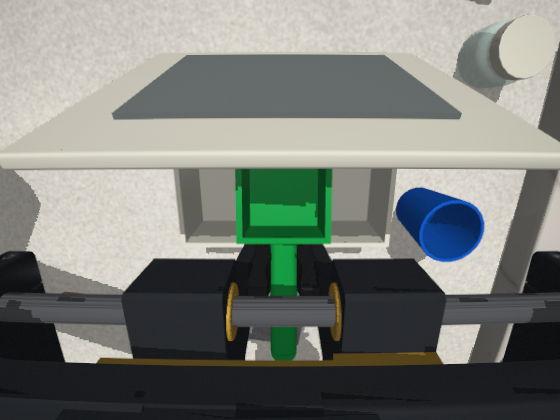

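View pics/s11c.png

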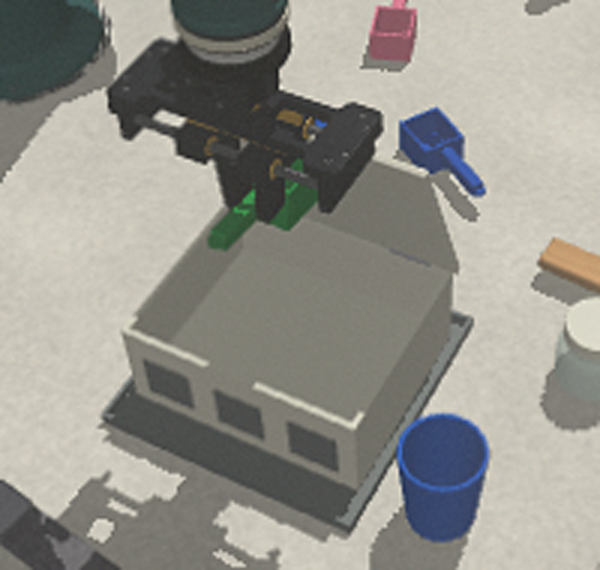

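Emit:
{"fn": "send_rows", "kwargs": {
  "moves": [
    [1,0,0,-0.005,0],
    [1,0,0,-0.005,0],
    [1,0,0,-0.005,0],
    [1,0,0,-0.005,0],
    [1,0,0,-0.005,0]
  ]
}}

```text
t: 14.73
ee_pos: [0.5457, -0.2301, 0.2571]
tool_rot: [1.163, 1.238, -1.163]
contact_force: [0.4, -2.2, -0.1]
width: 0.0135
```

Emit:
{"fn": "send_rows", "kwargs": {
  "moves": [
    [1,0.001,0,-0.005,0],
    [1,0.001,0,-0.005,0],
    [1,0.001,0,-0.005,0],
    [1,0.001,0,-0.005,0],
    [1,0.001,0,-0.005,0]
  ]
}}

```text
t: 15.15
ee_pos: [0.5441, -0.2051, 0.252]
tool_rot: [1.163, 1.238, -1.163]
contact_force: [0.2, -1.3, 0.2]
width: 0.0132
```

Emit:
{"fn": "send_rows", "kwargs": {
  "moves": [
    [1,0.001,0,-0.004,0],
    [1,0.001,0,-0.004,0],
    [1,0.001,0,-0.004,0],
    [1,0.001,0,-0.004,0],
    [1,0.001,0,-0.004,0]
  ]
}}

```text
t: 15.57
ee_pos: [0.5429, -0.1853, 0.247]
tool_rot: [1.163, 1.238, -1.163]
contact_force: [-0.2, -1.2, -0.3]
width: 0.0132
```

```bash
python3 - <<'E'
from h import *
s,c=snap('wrist','w12.png')
print(s['t'],s['ee_pos'],s['contact_force'],s['moment'])
S=snap('scene','s12.png')[1]; cv2.imwrite('pics/s12c.png',cv2.resize(S['image'][160:350,130:330,::-1],None,fx=3,fy=3,interpolation=cv2.INTER_CUBIC))
E
```

```text
15.5667 [ 0.54294234 -0.18525146  0.24695893] [-0.16959129 -1.19302116 -0.25959656] [-0.19636457  0.04559725  0.02557774]
```

View pics/w12.png

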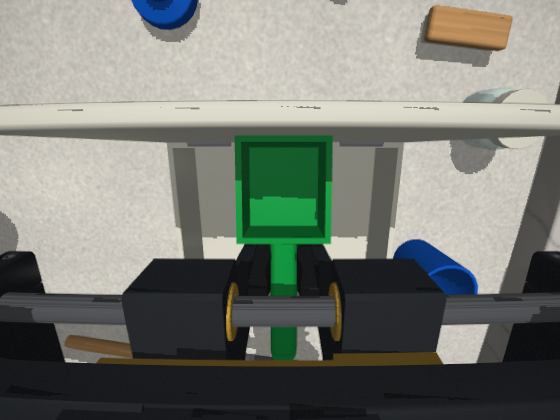

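View pics/s12c.png

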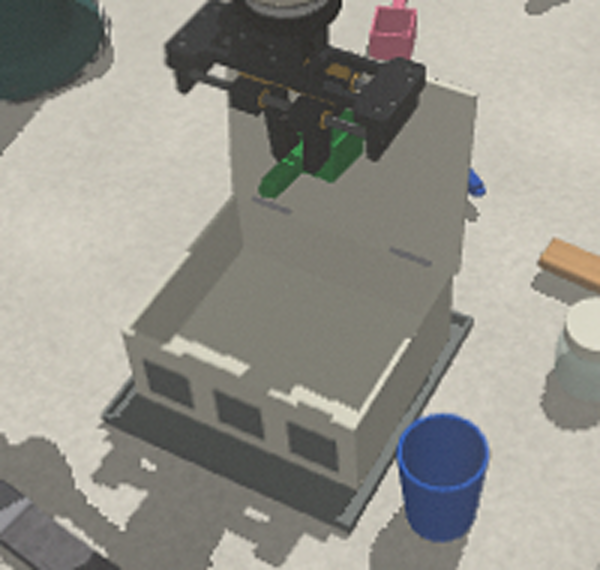

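Emit:
{"fn": "send_rows", "kwargs": {
  "moves": [
    [1,0,0,-0.004,0],
    [1,0,0,-0.004,0],
    [1,0,0,-0.004,0],
    [1,0,0,-0.004,0],
    [1,0,0,-0.004,0]
  ]
}}

```text
t: 16.08
ee_pos: [0.5417, -0.1654, 0.2471]
tool_rot: [1.163, 1.238, -1.163]
contact_force: [0.3, -0.8, -0.4]
width: 0.0134
```

Emit:
{"fn": "send_rows", "kwargs": {
  "moves": [
    [1,0,0,-0.003,0],
    [1,0,0,-0.002,0],
    [1,0,0,0,0],
    [1,0,0,0,0]
  ]
}}

```text
t: 16.42
ee_pos: [0.5415, -0.1605, 0.2472]
tool_rot: [1.163, 1.238, -1.163]
contact_force: [-0.7, -0.3, -1.1]
width: 0.0137
```

```bash
python3 - <<'E'
from h import *
s,c=snap('wrist','w13.png')
print(s['t'],s['ee_pos'],s['contact_force'],s['moment'])
S=snap('scene','s13.png')[1]; cv2.imwrite('pics/s13c.png',cv2.resize(S['image'][160:350,130:330,::-1],None,fx=3,fy=3,interpolation=cv2.INTER_CUBIC))
E
```

```text
16.4167 [ 0.541463   -0.16051729  0.24716457] [-0.70050052 -0.30793068 -1.07389216] [-0.06191262  0.02012202  0.01205716]
```

View pics/w13.png

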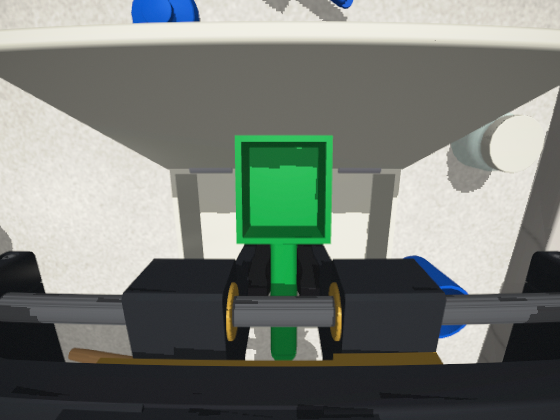

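View pics/s13c.png

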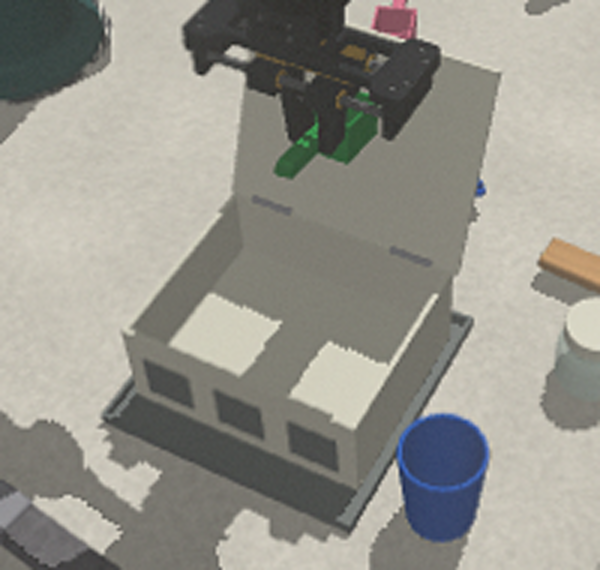

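```bash
python3 - <<'E'
from h import *
from scipy.optimize import least_squares
s,c=load('w13'); im=c['image'][:,:,::-1]
cv2.imwrite('pics/w13c.png',cv2.resize(im[120:370,200:370],None,fx=3,fy=2.4*1,interpolation=cv2.INTER_CUBIC))
K=np.array(c['intrinsics']);k=c['k1'];T=np.array(c['tool_from_camera'])
def proj(P):
    q=(P-T[:3,3])@T[:3,:3]; n=q[:,:2]/q[:,2:]; n=n*(1+k*(n**2).sum(1,keepdims=True)); return n*[K[0,0],K[1,1]]+[K[0,2],K[1,2]]
def fit(px):
    def cor(p):
        cs=np.array([[0,-.023,-.026],[0,.023,-.026],[0,.023,.026],[0,-.023,.026]])
        return cs@R.from_euler('xy',p[3:]).as_matrix().T+p[:3]
    r=least_squares(lambda p:(proj(cor(p))-px).ravel(),[0,0,-.04,0,0]);return r
for n,px in [('before',[(231,132),(338,132),(332,244),(235,244)]),('now',[(235,136),(332,136),(331,243),(236,243)])]:
    r=fit(np.array(px,float));print(n,r.x[:3].round(4),np.degrees(r.x[3:]).round(1),r.fun.round(1))
E
```

```text
before [ 0.0062  0.0004 -0.0399] [ 0.2 -0.7] [-0.2 -0.3 -0.2  0.2 -0.   0.3  0.4 -0.1]
now [ 0.015   0.0002 -0.0381] [ -0.1 -12.4] [ 0.3 -0.3 -0.3 -0.3 -0.4  0.3  0.4  0.4]
```

View pics/w13c.png

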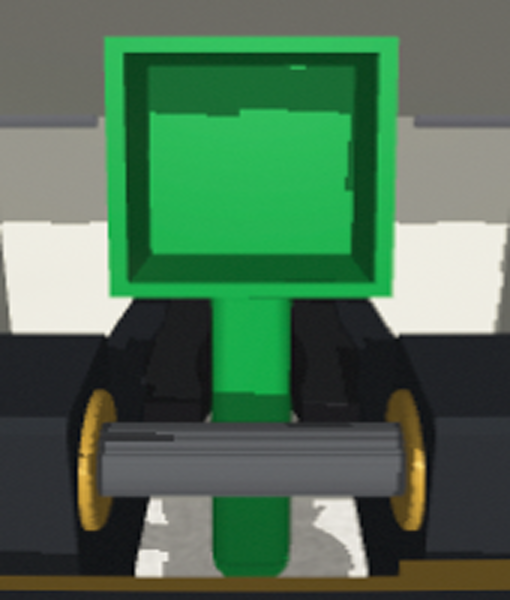

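Emit:
{"fn": "send_rows", "kwargs": {
  "moves": [
    [1,0,0,0.01,0],
    [1,0,0,0.02,0],
    [1,0,0,0.02,0],
    [1,0,0,0.016,0],
    [1,0,0,0.01,0]
  ]
}}

```text
t: 16.93
ee_pos: [0.5462, -0.2389, 0.2471]
tool_rot: [1.164, 1.237, -1.164]
contact_force: [-0.2, -1.0, -0.1]
width: 0.0132
```

```bash
python3 - <<'E'
from h import *
s,c=snap('wrist','w14.png')
print(s['t'],s['ee_pos'])
S=snap('scene','s14.png')[1]; cv2.imwrite('pics/s14c.png',cv2.resize(S['image'][160:350,130:330,::-1],None,fx=3,fy=3,interpolation=cv2.INTER_CUBIC))
E
```

```text
16.9333 [ 0.54621233 -0.23891197  0.24712192]
```

View pics/w14.png

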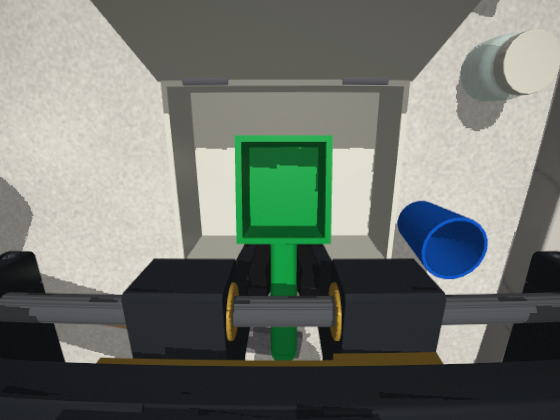

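View pics/s14c.png

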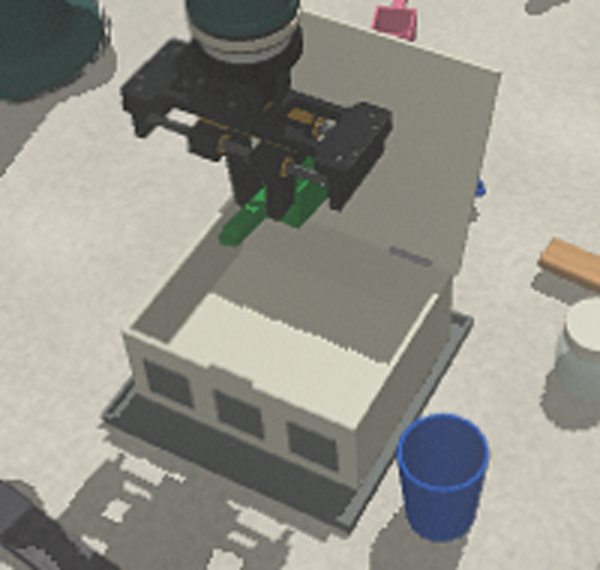

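The lid stands open untouched, and the scoop is over the box interior, tilted about 12° nose-down. Lowering now.

Emit:
{"fn": "send_rows", "kwargs": {
  "moves": [
    [1,0.025,0,0.004,0],
    [1,0.035,0,0.004,0],
    [1,0.035,0,0,0],
    [1,0.03,0,0,0],
    [1,0.015,0,0,0]
  ]
}}

```text
t: 17.45
ee_pos: [0.5439, -0.2426, 0.1025]
tool_rot: [1.163, 1.245, -1.166]
contact_force: [-0.9, -0.1, -1.7]
width: 0.0132
```

Emit:
{"fn": "send_rows", "kwargs": {
  "moves": [
    [1,0.01,0,0,0],
    [1,0.005,0,0,0],
    [1,0.002,0,0,0],
    [1,0,0,0,0]
  ]
}}

```text
t: 17.78
ee_pos: [0.5474, -0.2447, 0.0909]
tool_rot: [1.163, 1.237, -1.162]
contact_force: [0.2, 0.0, -0.2]
width: 0.0135
```

Emit:
{"fn": "send_rows", "kwargs": {
  "moves": [
    [1,0.002,0,0,0],
    [1,0.002,0,0,0],
    [1,0,0,0,0]
  ]
}}

```text
t: 18.03
ee_pos: [0.5472, -0.2448, 0.0869]
tool_rot: [1.163, 1.237, -1.162]
contact_force: [-0.0, -0.4, -0.8]
width: 0.013
```

Emit:
{"fn": "send_rows", "kwargs": {
  "moves": [
    [1,0.002,0,0,0],
    [1,0.002,0,0,0],
    [1,0,0,0,0]
  ],
  "squeeze": 25
}}

```text
t: 18.28
ee_pos: [0.5465, -0.2445, 0.0819]
tool_rot: [1.163, 1.238, -1.163]
contact_force: [0.2, 1.0, -0.7]
width: 0.0134
```

Emit:
{"fn": "send_rows", "kwargs": {
  "moves": [
    [1,0.002,0,0,0],
    [1,0.001,0,0,0],
    [1,0,0,0,0]
  ]
}}

```text
t: 18.53
ee_pos: [0.5465, -0.2445, 0.0787]
tool_rot: [1.163, 1.239, -1.163]
contact_force: [-0.5, 0.4, -1.1]
width: 0.0132
```

Emit:
{"fn": "send_rows", "kwargs": {
  "moves": [
    [1,0.002,0,0,0],
    [1,0.001,0,0,0],
    [1,0,0,0,0]
  ]
}}

```text
t: 18.78
ee_pos: [0.547, -0.2449, 0.0765]
tool_rot: [1.163, 1.237, -1.163]
contact_force: [0.6, -0.1, 2.0]
width: 0.0136
```

Floor contact at TCP z ≈ 0.077. I'll loosen the grip so the scoop levels while I go down slightly.

Emit:
{"fn": "send_rows", "kwargs": {
  "moves": [
    [1,0,0,0,0],
    [1,0.001,0,0,0],
    [1,0.002,0,0,0],
    [1,0.002,0,0,0],
    [1,0,0,0,0]
  ],
  "squeeze": 6
}}

```text
t: 19.2
ee_pos: [0.5464, -0.2444, 0.0706]
tool_rot: [1.163, 1.239, -1.163]
contact_force: [0.4, -0.2, -0.0]
width: 0.0142
```

Emit:
{"fn": "send_rows", "kwargs": {
  "moves": [
    [1,0.001,0,0,0],
    [1,0.002,0,0,0],
    [1,0.001,0,0,0],
    [1,0,0,0,0]
  ],
  "squeeze": 4
}}

```text
t: 19.53
ee_pos: [0.5464, -0.2444, 0.0666]
tool_rot: [1.163, 1.239, -1.163]
contact_force: [0.7, 0.6, -0.7]
width: 0.014
```

```bash
python3 - <<'E'
from h import *
s,c=snap('wrist','w15.png')
print(s['t'],s['ee_pos'],s['contact_force'],s['width'])
E
```

```text
19.5333 [ 0.54643096 -0.24436302  0.06662136] [ 0.67792055  0.57374741 -0.73965026] 0.014042343437305671
```

View pics/w15.png

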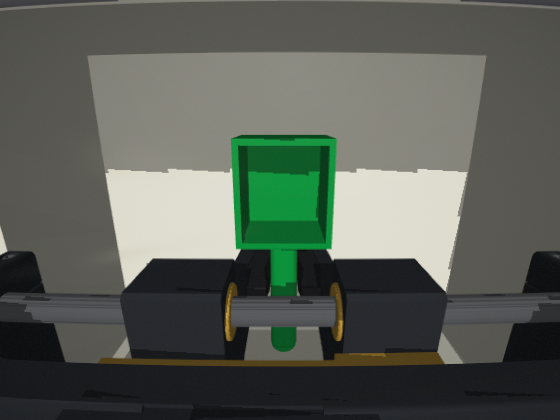

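The scoop now sits nearly level on the floor. Releasing and withdrawing straight up.

Emit:
{"fn": "send_rows", "kwargs": {
  "moves": [
    [0.6,0,0,0,0],
    [0.4,0,0,0,0],
    [0.2,0,0,0,0],
    [0,0,0,0,0],
    [0,0,0,0,0]
  ]
}}

```text
t: 20.0
ee_pos: [0.5467, -0.2446, 0.0671]
tool_rot: [1.163, 1.238, -1.163]
contact_force: [-0.5, 0.1, -0.9]
width: 0.0422
```

Emit:
{"fn": "send_rows", "kwargs": {
  "moves": [
    [0,-0.01,0,0,0],
    [0,-0.02,0,0.002,0],
    [0,-0.03,0,0.002,0],
    [0,-0.04,0,0.002,0],
    [0,-0.04,0,0.004,0]
  ]
}}

```text
t: 20.42
ee_pos: [0.5464, -0.2539, 0.2082]
tool_rot: [1.163, 1.241, -1.164]
contact_force: [0.9, -1.0, -0.2]
width: 0.0442
```

```bash
python3 - <<'E'
from h import *
s,c=snap('wrist','w16.png')
print(s['t'],s['ee_pos'],s['contact_force'],s['width'])
S=snap('scene','s16.png')[1]; cv2.imwrite('pics/s16c.png',cv2.resize(S['image'][160:350,130:330,::-1],None,fx=3,fy=3,interpolation=cv2.INTER_CUBIC))
E
```

```text
20.4167 [ 0.54636326 -0.25391977  0.20823962] [ 0.881799   -1.00612194 -0.159074  ] 0.04419254395781454
```

View pics/w16.png

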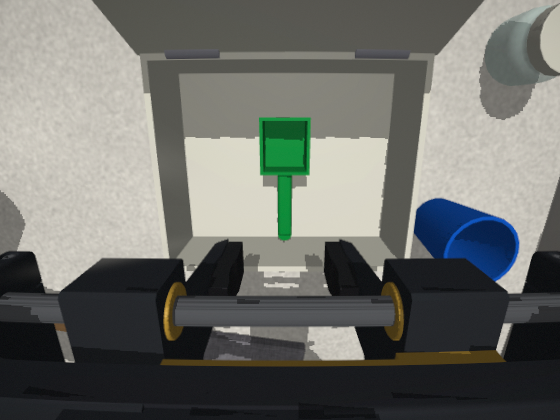

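View pics/s16c.png

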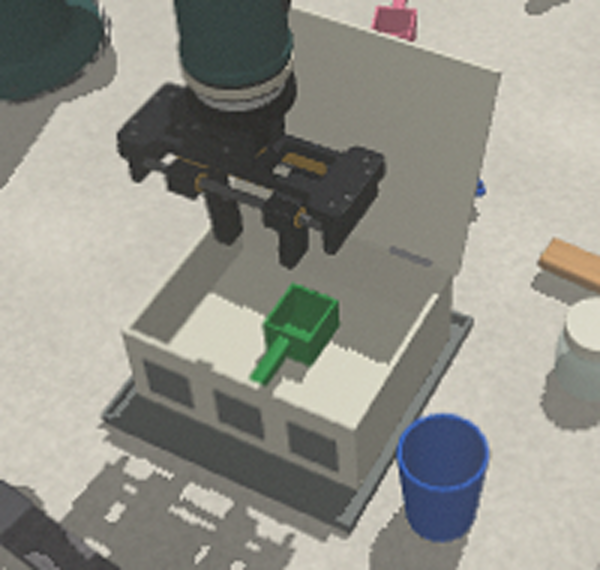

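The scoop lies level in the box and the lid is open. I'll raise a little more, then check the bystanders in the top view.

Emit:
{"fn": "send_rows", "kwargs": {
  "moves": [
    [0,-0.03,0,0.01,0],
    [0,-0.03,0,0.01,0],
    [0,0,0,0,0],
    [0,0,0,0,0],
    [0,0,0,0,0]
  ]
}}

```text
t: 20.93
ee_pos: [0.5482, -0.2743, 0.2667]
tool_rot: [1.163, 1.238, -1.163]
contact_force: [-0.1, 0.3, -0.1]
width: 0.0442
```

```bash
python3 - <<'E'
from h import *
L=load('w16')
c=px2w(*L,[(261,118),(309,118),(310,174),(261,174)],.06);h=px2w(*L,[(285,240)],.056)[0]
tx=np.array([-.0622,.998]);ty=np.array([-.998,-.0622]);o=np.array([.5475,-.2297])
for p in [c.mean(0),h]: print((p[:2]-o)@tx,(p[:2]-o)@ty)
snap('top','t17.png'); s=get_state(); print(s['t'],s['dq'].round(3),s['contact_force'])
E
```

```text
0.022437488741663868 0.0011046263632423698
-0.07071950731289298 0.0009684963730972448
20.9833 [ 0.004  0.011  0.014 -0.001  0.002 -0.001] [-0.43281905  0.24429172  0.38632502]
```

View pics/t17.png

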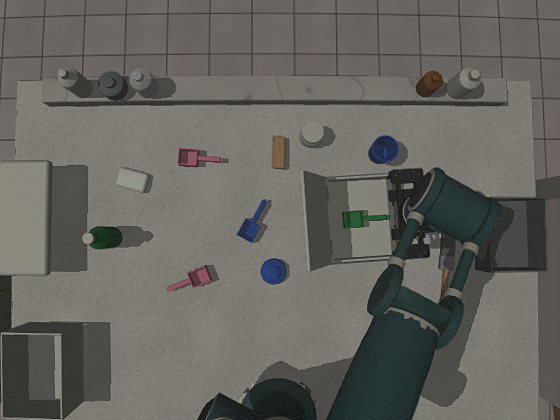

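All visible bystanders are where they started, the lid leans open, and the scoop grip is at about (−0.03, 0.00) in the tray frame. Handing in.

```bash
python3 - <<'E'
from h import *
print(close_job()); snap('scene','s18.png')
E
```

```text
the job is handed in; nothing more can be done
None
the job is handed in; nothing more can be done
```

I opened the lid so it stays open by itself and set the green scoop down inside the box. The job is handed in at about 21 s of the 72 s allowed; no verdict was reported.

- **Opening the lid:** the tool can only point straight down, so I gripped the scoop's handle and used its cup edge to lift the lip from below. Lifting took about 3–4 N. One reading reached about 11 N, shortly after the lift began; it was probably the cup tip pressing on the front wall. I then pushed the lid slowly past its balance point.
- **Placing the scoop:** it had tilted about 12° nose-down in the fingers during the lift. I let it level against the box floor with a loose grip, then opened the fingers and withdrew upwards.
- **Last checks:** before hand-in the pictures showed the lid leaning back untouched. The scoop lay level in the box with its handle middle at about x −0.03, y 0.00 in the tray frame. Its height was not measured, only assumed from the scoop resting on the floor.
- **Bystanders:** in the top view all looked unmoved, except that the arm partly hid the back brush, so I could not fully check it.

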